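# Run the glaze mixer on its hold-to-run lever

### The arm

A 6-joint arm with a two-finger parallel gripper is mounted at the origin on the work surface. World frame = base frame: x ahead of the robot, y to its left, z up, the work surface at z = 0. Lengths are in m, angles in rad, forces in N, time in s.
With the tool pointing down it reaches from about 0.375 to 0.975 m from the base axis. Payload 3.8 kg.
Tool frame: the origin (TCP) lies between the finger pads; the fingertips stand 17 mm ahead of it and the grasp point (between the pads) lies 2 mm behind it; z points along the fingers, y is the line along which they close (so a half turn about z gives the same grasp; the last joint's range is limited). The gripper opens to 85 mm and grips with 20 to 120 N. Pads are 22 mm wide; open, the fingers measure 114 mm over their backs; the gripper's body (76 mm by 85 mm) begins 54 mm behind the grasp point. The pads swing forward as they close: fully open they stand 13 mm farther back than shut.
Start: joints at [1.125, 0.264, 1.604, -0, 1.274, -0.037], TCP at [0.268, 0.619, 0.228] pointing down, gripper open.
Joint ranges: [-2.63, 2.63], [-0.94, 2.18], [0.31, 2.57], [-1.31, 4.45], [0, 2.66], [-2.55, 2.55]. Speed limits (rad/s): [2.57, 2.57, 3.14, 3.14, 3.14, 3.14].

### API

Orientations are given as a rotation vector (axis times angle).
In Python, from workcell import bot gives the robot as it stands.
- The arm moves only by the tool play_rows, never from a script. Its argument "steps" is one flat list of numbers, 4 for each row, row after row: the shift along the tool's x, y, z in m, then the turn about the tool's z in rad. A call has 1 to 10 rows; each row is the pose to reach, as a shift and turn from the pose commanded when the call began, along the tool's axes at that moment; what a row does not reach only later rows make up. A row lasts 1/8 s, in which the tool goes at most 62.5 mm and 10.7 degrees, less where a joint would pass 70% of its speed; a pose out of reach is approached as far as the arm can. A call with a gripper value outside its range is refused whole. "jaw" is the closure in counts, from 0 (fully open) to 255 (shut), set as the call begins (left out, the last holds). The fingers move at their own pace and stop on an object; "grip_force" is the grip in N (left out, the last holds). Time passes only in rows, so rows that repeat a pose let the fingers close. It gives the time, the measured TCP pose, the force, the opening and the grip force at its end, in the units of the state.
- bot.read_state(): the state, without advancing time (a new reading comes with each control period).
- bot.read_camera(name): name is "scene" or "top" or "wrist"; returns a dict with "pixels" (480x640x3 uint8, blue, green, red), "mtx" (3x3 intrinsics, pixels), "R" (3x3) and "t" (3): a world point X has camera coordinates R X + t. Camera axes: x right, y down, z forward; pixel columns grow to the right and rows downward; lengths in m; the calibration is good to about 2 mm. A picture is of the moment at which its call begins. There is no depth.
- bot.finish_job(): hands the job in; it is judged then, once.
The state is a dict: "time": time; "q": joint angles; "joint_vel": joint speeds; "joint_torque": joint torques, N m; "tool_pos": TCP position; "tcp_rot": TCP orientation; "wrist_force": force on the tool from outside, world axes, zero at the start; "torque": the same for the moment, N m; "width": opening from 0.0 (shut) to 1.0 (fully open); "grip_force": force on a finger pad.
Only numpy, scipy, OpenCV 4.12 (cv2) and the standard library are available. Lean on these libraries where they do the work, as an engineer would, in place of code of your own. Each camera call takes 0.05 s, during which the arm holds its last target. There are 200 camera calls.

### The job

Start the studio's air-driven glaze mixer: first open its air by turning the quarter-turn valve handle all the way until it lies in line with the pipe, then flip the catch bar on the control stand fully up and over to its far stop, out of the way of the stirrup lever. Then pull the lever by its black cross-bar all the way to its stop at the front of the stand. It is a hold-to-run lever that springs back, so finish while the gripper is still holding it there; leave everything else on the table where it stands.

Things in the scene. Friction and masses are not known exactly. Their poses are not given: they have to be found in the camera images.
- stand: Fixed control stand on a grey base plate 200 x 240 mm, 10 mm thick, bolted to the table at a varying place (it and the valve may swap sides) and yaw. Origin: under the lever's pivot, at table height. Its -x is its front, towards the robot side; +y is its left, +z up. It carries the lever and the catch; a brass fitting and a low aluminium valve block (to 55 mm high) stand behind the pivot
- lever (a joint): Spring-loaded stirrup lever, rad: 0 = at rest, leaning 0.6 rad back (+x of the stand) from upright; grows as it is pulled to the front (-x of the stand); hard stop 0.9 (leaning 0.3 rad to the front). Turns about the stand's y axis at lever_hinge. Pull on the cross-bar: 3 to 5 N at first, 9 N at the stop; let go, it springs back. Blocked at about 0.15 rad while the catch bar lies across it
- lever_hinge (a point): The lever's pivot, 50 mm above the table over the stand's origin; axes as the stand's. The lever is one round steel stem 12 mm thick up to 75 mm from the pivot, then a yoke of 10 mm rods 100 mm apart that carries the cross-bar at 165 mm from the pivot; between the rods it is open
- pull_bar (a point): Black round cross-bar of the lever, 18 mm diameter, about 90 mm free length between the two yoke rods, along the stand's y axis; this point is its middle, moving with the lever. 165 mm from the lever's pivot: at rest 93 mm behind it and 186 mm above the table; at the stop 49 mm in front of it and 207 mm above the table. From above it is pinched by fingers closing along the stand's x axis; free below for 80 mm
- catch (a joint): Catch bar, rad: 0 = lying level across the front of the lever's stem, blocking it; grows as its knob is lifted and flipped over towards the stand's right (-y); stop at 2.1 (past upright, leaning outward). Turns about the stand's x axis at point catch_hinge. Stiff hinge (about 0.18 N m, 1 to 2 N at the knob): stays where it is left. Starts between 0 and 0.2
- catch_hinge (a point): The catch bar's hinge on a steel post: 8 mm behind and 60 mm to the right (-y) of the stand's origin, 85 mm above the table; axes as the stand's
- catch_grip (a point): Centre of the black drum-shaped knob at the free end of the catch bar, 150 mm from the hinge: diameter 24 mm, 24 mm wide along the stand's x axis (its flat ends face the front and back of the stand). At catch 0 it is 85 mm above the table and 90 mm to the left (+y) of the stand's middle. The bar itself is flat steel, 8 mm thick and 12 mm high
- valve_pipe: Fixed steel pipe bridge with a brass ball valve in its middle, on a grey plate 90 x 190 mm; varying place and yaw. The pipe runs along this body's y axis at 58 mm above the table (24 mm thick, the brass body 38 mm), both ends bent down at 75 mm from the middle. Origin: under the valve's stem, at table height
- valve (a joint): Quarter-turn handle of the valve, rad: 0 = closed, pointing across the pipe along the pipe body's -x; grows counter-clockwise seen from above; 1.571 = open, hard stop, pointing along the pipe body's -y, in line with the pipe. Turns about the vertical through point valve_hinge with 0.25 N m of friction (3 N at the grip) and stays where it is left. Starts between 0 and 0.3
- valve_hinge (a point): On the valve's stem axis at the height of the handle, 104 mm above the table; axes as valve_pipe's
- valve_grip (a point): Point in the middle of the handle's black sleeve, 85 mm from the stem axis and 104 mm above the table; moves with the handle, whose length points along this point's -x. The sleeve is 18 mm wide, 12 mm high and reaches from 35 to 110 mm from the axis
- beaker: Bystander: clear plastic beaker, 66 mm wide, 100 mm high, between the stand and the valve; origin under its middle
- glaze_cup: Bystander: small white bowl, 72 mm wide, 55 mm high, in front of the stand; origin under its middle
- tiles: Bystander: stack of three test tiles, 55 x 55 x 24 mm, behind the valve; origin under its middle
- lid: Bystander: red plastic lid lying flat, 88 mm wide, 14 mm high, at the left side of the table; origin under its middle
- spoon: Bystander: steel spoon 170 mm long lying at the right side of the table
- blue_bowl: Bystander: blue bowl, 110 mm wide, 55 mm high, at the back; origin under its middle
- jar: Bystander: white jar with a cap, 66 mm wide, 90 mm high, at the back; origin under its middle

How it is judged:
By the outcome, as a careful person would: the job done as asked, in the order asked, and still so for the second after the job is handed in, while the arm keeps its last pose, push and grip.
It also fails if it takes over 64 s, if anything falls off the work surface, if the arm or the gripper's body presses on something with over 40 N, if the wrist force passes 120 N, or if a joint passes its speed limit or range.

## Working session

There is one attempt and no reset: what is moved stays moved. The work goes in short steps, Python scripts to look and compute and a tool call to move; the robot and the scene stay as the last step left them, time stands still between calls to the robot, and variables do not carry over. Pictures are saved under pics/ and viewed, at most 12 in all, crops included, and the job is handed in when it is done.

Besides the shell and the picture viewer there is one more tool, called after "Call:" as name(argument=value, ...) on one line, values as JSON. play_rows: Moves the arm, as the interface text tells. Its arguments: {"type":"object","properties":{"steps":{"type":"array"},"jaw":{"type":"number"},"grip_force":{"type":"number"}},"required":["steps"]}

```bash
mkdir -p pics
cat > h.py <<'E'
import numpy as np, cv2
from scipy.spatial.transform import Rotation as Ro
from workcell import bot
def shot(n,name):
    c=bot.read_camera(n); cv2.imwrite(f'pics/{name}.png',c['pixels']); np.savez(f'pics/{name}.npz',**c); return c
def load(name): return np.load(f'pics/{name}.npz')
def ray(c,u,v,z):
    R,t=c['R'],c['t']; C=-R.T@t; d=R.T@np.linalg.inv(c['mtx'])@np.array([u,v,1.]); return C+d*(z-C[2])/d[2]
def proj(c,X):
    p=c['mtx']@(c['R']@np.asarray(X,float)+c['t']); return p[:2]/p[2]
def two(c1,p1,c2,p2):
    P=[c['mtx']@np.c_[c['R'],c['t']] for c in(c1,c2)]
    X=cv2.triangulatePoints(P[0],P[1],np.array(p1,float),np.array(p2,float))[:,0]; return X[:3]/X[3]
E
python3 - <<'E'
from h import *
for n in('top','scene'):
    c=shot(n,n+'0'); print(n,-c['R'].T@c['t'])
s=bot.read_state(); print(s)
E
```

```text
top [0.24277924 0.00248066 1.81010884]
scene [ 1.29918316 -0.49593052  1.10577749]
{'time': 0.1, 'q': array([ 1.12508571e+00,  2.64713825e-01,  1.60529575e+00, -2.01738598e-06,
        1.27373256e+00, -3.69169053e-02]), 'joint_vel': array([ 3.06078119e-04, -8.22183222e-04, -3.59794219e-03,  5.64098858e-04,
       -2.47778023e-03,  6.86361319e-05]), 'joint_torque': array([-2.92698105e-04, -5.16708720e+01, -3.68589234e+01, -1.90120431e-04,
        6.34198936e-03, -1.48439972e-05]), 'tool_pos': array([0.26802165, 0.61873574, 0.2267308 ]), 'tcp_rot': array([-0.63756468, -3.07569332,  0.00327875]), 'wrist_force': array([ 0.23399529,  0.24014798, -0.76161143]), 'torque': array([-0.00686941,  0.02198685,  0.04776949]), 'grip_force': 0.0, 'width': 1.0018736846745968}
```

View pics/top0.png

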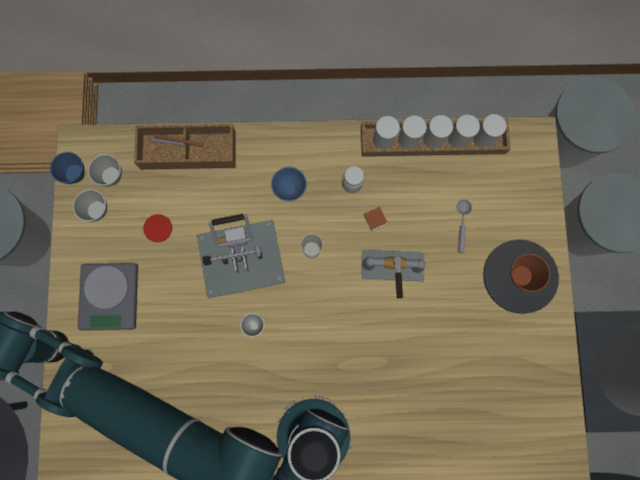

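View pics/scene0.png

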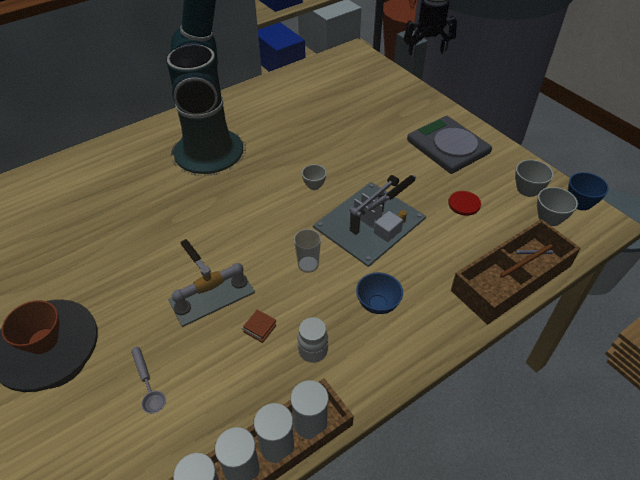

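The top view shows the valve on the right, with its black sleeve near (399,285). The stand is on the left: pull bar near (228,219), catch knob near (207,260), beaker at (312,245). Next I measure these by masks.

Run:
```python
from h import *
c=load('top0'); im=c['pixels']; g=im.max(2)
def blobs(x0,y0,x1,y1,th,zs):
    m=np.zeros_like(g); m[y0:y1,x0:x1]=(g[y0:y1,x0:x1]<th)*255
    n,l,s,ce=cv2.connectedComponentsWithStats(m)
    for i in range(1,n):
        if s[i,4]>25:
            k=cv2.minAreaRect(np.argwhere(l==i)[:,::-1].astype(np.float32))
            print(s[i,4],ce[i].round(1),[np.round(x,1) for x in k],ray(c,*ce[i],zs).round(4), [ray(c,*p,zs).round(3)[:2].tolist() for p in cv2.boxPoints(k)])
print('valve');blobs(380,245,420,310,50,.104)
print('bar');blobs(200,200,260,235,50,.186)
print('knob');blobs(195,245,225,275,60,.09)
hsv=cv2.cvtColor(im,cv2.COLOR_BGR2HSV)
print('px',im[290,215],im[275,370],im[310,215])
for nm,(x0,y0,x1,y1) in dict(stand=(185,205,300,310),valve=(350,240,435,290)).items():
    m=np.zeros_like(g); m[y0:y1,x0:x1]=(hsv[y0:y1,x0:x1,1]<60)*255
    m=cv2.morphologyEx(m,cv2.MORPH_CLOSE,np.ones((5,5)))
    ct=max(cv2.findContours(m,0,2)[0],key=cv2.contourArea); k=cv2.minAreaRect(ct)
    print(nm,k,ray(c,*k[0],.01),[ray(c,*p,.01).round(3)[:2].tolist() for p in cv2.boxPoints(k)])
a=cv2.resize(im[205:305,185:305],None,fx=4,fy=4,interpolation=2); b=cv2.resize(im[235:310,350:435],None,fx=4,fy=4,interpolation=2)
o=np.zeros((400,800,3),np.uint8); o[:,:480]=a; o[:300,480-20:800-0]=0;o[:300,480:800]=b[:,:320]; cv2.imwrite('pics/crop1.png',o)
```

```text
valve
123 [398.6 284.9] [array([398.6, 285. ]), array([24.3,  4.8]), np.float64(85.6)] [ 0.426  -0.2546  0.104 ] [[0.461, -0.247], [0.461, -0.26], [0.391, -0.263], [0.39, -0.249]]
bar
145 [227.3 219.4] [array([227.8, 219.2]), array([ 4.7, 31. ]), np.float64(78.7)] [0.6099 0.228  0.186 ] [[0.609, 0.27], [0.625, 0.185], [0.612, 0.183], [0.596, 0.268]]
knob
62 [206.5 260.1] [array([206.5, 260. ]), array([8., 7.]), np.float64(90.0)] [0.5109 0.3016 0.09  ] [[0.523, 0.312], [0.523, 0.291], [0.499, 0.291], [0.5, 0.312]]
px [102 104  97] [105 107 102] [ 95 132 148]
stand ((239.09811401367188, 253.35659790039062), (75.80401611328125, 79.30550384521484), 79.3803482055664) [0.54245985 0.21582218 0.01      ] [[0.639, 0.358], [0.681, 0.117], [0.448, 0.076], [0.408, 0.312]]
valve ((392.80615234375, 269.4892578125), (63.67958450317383, 38.496192932128906), 3.1798300743103027) [ 0.48365264 -0.25329246  0.01      ] [[0.432, -0.151], [0.55, -0.162], [0.536, -0.357], [0.418, -0.344]]
```

View pics/crop1.png

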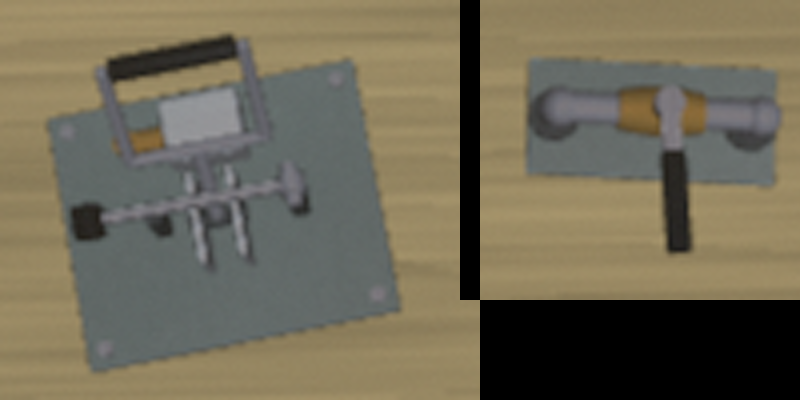

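The crop agrees with the mask numbers. The stand's yaw is about 0.195, with its bar, knob and post where expected. The valve handle points towards the robot, a little off closed.

```bash
cat >> h.py <<'E'
def cmdpose(): # x,y,z,yaw of tool-y in world, from the measured state
    s=bot.read_state(); R=Ro.from_rotvec(s['tcp_rot']).as_matrix(); return np.r_[s['tool_pos'],np.arctan2(R[1,1],R[0,1])]
def rows(p0,path,calls=10):
    """world poses (x,y,z,toolyaw) -> printed flat rows; frame reset each call to nominal pose"""
    path=[np.array(p,float) for p in path]
    for k in range(0,len(path),calls):
        out=[]; a=p0[3]; ty=np.array([np.cos(a),np.sin(a)]); tx=np.array([-np.sin(a),np.cos(a)])
        # tool z down: x = y cross z
        tx=np.cross(np.r_[ty,0],[0,0,-1])[:2]
        for p in path[k:k+calls]:
            d=p-p0; out+=[d[:2]@tx,d[:2]@ty,-d[2],-d[3]]
        print([round(float(v)+0,3) for v in out]); p0=path[k:k+calls][-1]
def interp(wp,ns):
    o=[]
    for a,b,n in zip(wp[:-1],wp[1:],ns): o+=[a+(b-a)*i/n for i in range(1,n+1)]
    return o
E
python3 - <<'E'
from h import *
c=load('top0'); print('hinge',ray(c,397.5,260,.108), 'yawplate',[ray(c,350+(x-480)/4,235+y/4,.01).round(3) for x,y in((528,60),(776,72),(774,185),(528,172))])
print('standplate',[ray(c,185+x/4,205+y/4,.01).round(3) for x,y in((50,120),(352,60),(400,310),(93,370))])
p=cmdpose();print(p)
y1=-np.pi/2+.077
W=[p]+[np.array(w) for w in((.36,.45,.30,.8),(.45,.2,.3,.1),(.45,-.1,.3,-.8),(.414,-.255,.25,y1))]
rows(p,interp(W,[4,6,6,6]))
E
```

```text
hinge [ 0.49796847 -0.25416115  0.108     ] yawplate [array([ 0.546, -0.161,  0.01 ]), array([ 0.533, -0.351,  0.01 ]), array([ 0.446, -0.345,  0.01 ]), array([ 0.459, -0.158,  0.01 ])]
standplate [array([0.602, 0.344, 0.01 ]), array([0.645, 0.111, 0.01 ]), array([0.45 , 0.076, 0.01 ]), array([0.409, 0.309, 0.01 ])]
[0.26802165 0.61873574 0.2267308  1.16200329]
[-0.038, -0.03, -0.018, 0.091, -0.076, -0.059, -0.037, 0.181, -0.114, -0.089, -0.055, 0.272, -0.151, -0.118, -0.073, 0.362, -0.182, -0.151, -0.073, 0.479, -0.212, -0.183, -0.073, 0.595, -0.242, -0.215, -0.073, 0.712, -0.273, -0.247, -0.073, 0.829, -0.303, -0.28, -0.073, 0.945, -0.333, -0.312, -0.073, 1.062]
[-0.05, -0.005, 0.0, 0.15, -0.1, -0.01, 0.0, 0.3, -0.149, -0.015, 0.0, 0.45, -0.199, -0.02, 0.0, 0.6, -0.249, -0.025, 0.0, 0.75, -0.299, -0.03, 0.0, 0.9, -0.324, -0.038, 0.008, 1.016, -0.349, -0.047, 0.017, 1.131, -0.374, -0.056, 0.025, 1.247, -0.399, -0.064, 0.033, 1.363]
[-0.014, 0.023, 0.008, 0.116, -0.027, 0.046, 0.017, 0.231]
```

Call:
play_rows(steps=[-0.038,-0.03,-0.018,0.091,-0.076,-0.059,-0.037,0.181,-0.114,-0.089,-0.055,0.272,-0.151,-0.118,-0.073,0.362,-0.182,-0.151,-0.073,0.479,-0.212,-0.183,-0.073,0.595,-0.242,-0.215,-0.073,0.712,-0.273,-0.247,-0.073,0.829,-0.303,-0.28,-0.073,0.945,-0.333,-0.312,-0.073,1.062])

```text
time: 1.35
tool_pos: [0.4498, 0.1992, 0.3006]
tcp_rot: [-2.112, -2.326, 0.001]
wrist_force: [0.7, 0.7, 0.2]
width: 0.999
grip_force: 0.0
```

Call:
play_rows(steps=[-0.05,-0.005,0.0,0.15,-0.1,-0.01,0.0,0.3,-0.149,-0.015,0.0,0.45,-0.199,-0.02,0.0,0.6,-0.249,-0.025,0.0,0.75,-0.299,-0.03,0.0,0.9,-0.324,-0.038,0.008,1.016,-0.349,-0.047,0.017,1.131,-0.374,-0.056,0.025,1.247,-0.399,-0.064,0.033,1.363])

```text
time: 2.6
tool_pos: [0.4253, -0.2034, 0.2672]
tcp_rot: [-3.105, -0.475, 0.001]
wrist_force: [0.9, -0.5, 0.6]
width: 0.998
grip_force: 0.0
```

Call:
play_rows(steps=[-0.014,0.023,0.008,0.116,-0.027,0.046,0.017,0.231,-0.027,0.046,0.017,0.231], jaw=90)

```text
time: 2.98
tool_pos: [0.4131, -0.2553, 0.2496]
tcp_rot: [-3.138, -0.118, 0.004]
wrist_force: [-0.6, 1.6, -0.1]
width: 0.647
grip_force: 0.0
```

Run:
```python
from h import *
print(cmdpose()); c=shot('wrist','w1'); print(proj(c,(.498,-.254,.11)),proj(c,(.413,-.26,.104)))
im=c['pixels']; g=im.max(2); 
n,l,s,ce=cv2.connectedComponentsWithStats(((g<45)*255).astype(np.uint8))
for i in range(1,n):
    if s[i,4]>300:
        k=cv2.minAreaRect(np.argwhere(l==i)[:,::-1].astype(np.float32)); print(s[i],k,[ray(c,*p,.11).round(4)[:2].tolist() for p in cv2.boxPoints(k)])
```

```text
[ 0.41306838 -0.25533286  0.2496104  -1.49586694]
[324.79331446 110.10477554] [323.65536463 224.68438739]
[ 601  140   39  152 1661] ((618.6322021484375, 214.83709716796875), (36.44674301147461, 151.11895751953125), 2.185800790786743) [[0.3771, -0.4859], [0.4935, -0.4566], [0.4945, -0.4832], [0.3781, -0.5157]]
[    0   297   640   183 53251] ((319.5, 388.0), (182.0, 639.0), 90.0) [[0.3337, 0.0003], [0.3732, -0.5215], [0.1873, -0.581], [0.1397, 0.0314]]
```

View pics/w1.png

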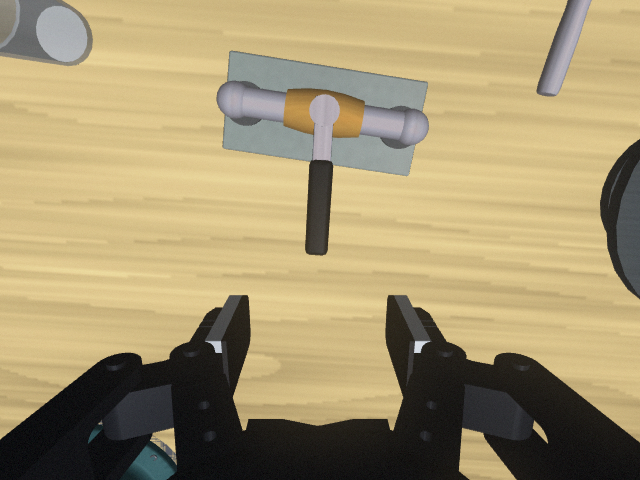

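The wrist view shows the handle's hub at (324,110) and the sleeve running from (321,161) to (316,254).

Run:
```python
from h import *
c=load('w1')
h=ray(c,324,110,.112); a=ray(c,321,161,.11); b=ray(c,316,254,.11); print(h,a,b)
r=[ray(c,*p,.058) for p in((237,101),(409,126))]; d=r[0]-r[1]; th=np.arctan2(-d[0],d[1]); print('pipe yaw',th,np.mean(r,0))
v=a-h; v=b-h; phi=np.arctan2(-v[1],-v[0]); print('phi',phi,np.linalg.norm(v))
hx=np.array([h[0],h[1]]); f=lambda q:np.r_[hx-.085*np.array([np.cos(q),np.sin(q)]),.103,-np.pi/2+q]
p=cmdpose(); pre=f(phi); 
print('down'); rows(p,interp([p,pre],[4])+[pre])
print('turn'); end=th+np.pi/2+.05; print(pre,f(end)); N=10
rows(pre,[f(phi+(end-phi)*i/N) for i in range(1,N+1)])
```

```text
[ 0.49792617 -0.25341264  0.112     ] [ 0.46244081 -0.25404192  0.11      ] [ 0.39022487 -0.25565106  0.11      ]
pipe yaw -0.06240697410222646 [ 0.49780414 -0.25392427  0.058     ]
phi 0.02078060222281626 0.10774312658848358
down
[-0.0, 0.0, 0.037, 0.014, -0.0, 0.0, 0.074, 0.028, -0.0, 0.0, 0.11, 0.042, -0.001, 0.0, 0.147, 0.056, -0.001, 0.0, 0.147, 0.056]
turn
[ 0.41294453 -0.25517886  0.103      -1.55001572] [ 0.49687161 -0.3384061   0.103      -0.01240697]
[0.001, 0.013, 0.0, -0.154, 0.004, 0.026, 0.0, -0.308, 0.009, 0.038, 0.0, -0.461, 0.016, 0.049, 0.0, -0.615, 0.024, 0.059, 0.0, -0.769, 0.034, 0.068, 0.0, -0.923, 0.045, 0.075, 0.0, -1.076, 0.057, 0.08, 0.0, -1.23, 0.069, 0.084, 0.0, -1.384, 0.082, 0.085, 0.0, -1.538]
```

Call:
play_rows(steps=[0,0,0.037,0.014,0,0,0.074,0.028,0,0,0.11,0.042,-0.001,0,0.147,0.056,-0.001,0,0.147,0.056])

```text
time: 3.65
tool_pos: [0.411, -0.2521, 0.1013]
tcp_rot: [-3.137, -0.036, 0.009]
wrist_force: [-0.5, 0.3, 0.2]
width: 0.644
grip_force: 0.0
```

Call:
play_rows(steps=[0,0,0,0,0,0,0,0,0,0,0,0,0,0,0,0], jaw=255, grip_force=40)

```text
time: 4.15
tool_pos: [0.4148, -0.2555, 0.1063]
tcp_rot: [3.14, 0.033, 0.005]
wrist_force: [0.1, 2.3, 6.7]
width: 0.16
grip_force: 39.3
```

Call:
play_rows(steps=[0.001,0.013,0.0,-0.154,0.004,0.026,0.0,-0.308,0.009,0.038,0.0,-0.461,0.016,0.049,0.0,-0.615,0.024,0.059,0.0,-0.769,0.034,0.068,0.0,-0.923,0.045,0.075,0.0,-1.076,0.057,0.08,0.0,-1.23,0.069,0.084,0.0,-1.384,0.082,0.085,0.0,-1.538])

```text
time: 5.4
tool_pos: [0.4975, -0.3384, 0.1067]
tcp_rot: [2.229, 2.213, -0.0]
wrist_force: [2.5, 2.8, 16.0]
width: 0.102
grip_force: 7.1
```

Run:
```python
from h import *
p=cmdpose(); s=bot.read_state(); print(p,s['wrist_force'],s['torque'],s['width'],s['grip_force'])
v=p[:2]-[.4979,-.2537]; print('handle angle',np.arctan2(-v[1],-v[0])+.0624, np.linalg.norm(v))
```

```text
[ 0.49747928 -0.33843153  0.10674459 -0.00694728] [ 2.46262574  2.77538213 15.98066682] [ 0.30727022 -0.18606701 -0.10244344] 0.10236574342116561 7.1296981000341475
handle angle 1.6282310719848743 0.08473257147344718
```

Run:
```python
from h import *
c=shot('wrist','w2'); d=shot('scene','s2')
o=np.zeros((480,800,3),np.uint8); o[:240,:320]=cv2.resize(c['pixels'],(320,240)); o[:,320:]=cv2.resize(d['pixels'][200:340,140:280],(480,480),interpolation=2); cv2.imwrite('pics/c2.png',o)
```

```text
(no output)
```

View pics/c2.png

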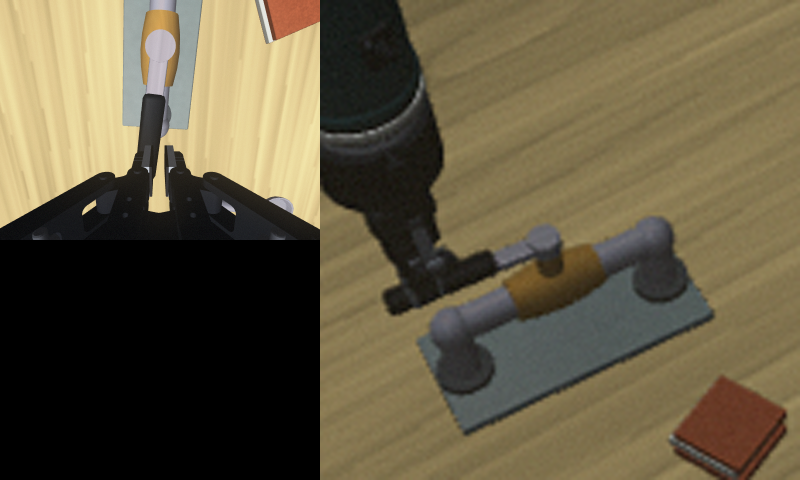

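The wrist view shows the pads slid up off the sleeve: one is beside it and one on top, with the handle about 0.2 rad short. I'll back off upward, regrip deeper and farther out, then finish the turn.

Run:
```python
from h import *
c=load('w2'); H=np.array([.4979,-.2537])
b=ray(c,306,192,.11); h=ray(c,320,90,.112); v=b[:2]-h[:2]; phi=np.arctan2(-v[1],-v[0]); print(h,b,phi,phi+.0624)
f=lambda q,z,r=.097:np.r_[H-r*np.array([np.cos(q),np.sin(q)]),z,-np.pi/2+q]
p=f(-.0624+np.pi/2+.05,.103,.085)
up=p.copy(); up[2]=.15
pre=f(phi,.15); dn=f(phi,.095)
print('up');rows(p,interp([p,up],[3])+[up])
print('over/down');rows(up,interp([up,pre,dn],[3,3])+[dn,dn])
end=-.0624+np.pi/2+.04
print('turn');rows(dn,[f(phi+(end-phi)*i/5,.095) for i in range(1,6)]+[f(end,.095)])
```

```text
[ 0.4978375  -0.25352982  0.112     ] [ 0.49239597 -0.28901347  0.11      ] 1.418628609450542 1.481028609450542
up
[0.0, 0.0, -0.016, 0.0, 0.0, 0.0, -0.031, 0.0, 0.0, 0.0, -0.047, 0.0, 0.0, 0.0, -0.047, 0.0]
over/down
[-0.004, -0.005, 0.0, 0.047, -0.007, -0.009, 0.0, 0.093, -0.011, -0.014, 0.0, 0.14, -0.011, -0.014, 0.018, 0.14, -0.011, -0.014, 0.037, 0.14, -0.011, -0.014, 0.055, 0.14, -0.011, -0.014, 0.055, 0.14, -0.011, -0.014, 0.055, 0.14]
turn
[0.0, 0.003, 0.0, -0.026, 0.0, 0.005, 0.0, -0.052, 0.0, 0.008, 0.0, -0.078, 0.001, 0.01, 0.0, -0.104, 0.001, 0.013, 0.0, -0.13, 0.001, 0.013, 0.0, -0.13]
```

Call:
play_rows(steps=[0,0,-0.016,0,0,0,-0.031,0,0,0,-0.047,0,0,0,-0.047,0], jaw=90)

```text
time: 6.0
tool_pos: [0.498, -0.339, 0.1535]
tcp_rot: [2.232, 2.205, 0.001]
wrist_force: [-0.2, -0.8, -0.3]
width: 0.643
grip_force: 0.0
```

Call:
play_rows(steps=[-0.004,-0.005,0.0,0.047,-0.007,-0.009,0.0,0.093,-0.011,-0.014,0.0,0.14,-0.011,-0.014,0.018,0.14,-0.011,-0.014,0.037,0.14,-0.011,-0.014,0.055,0.14,-0.011,-0.014,0.055,0.14,-0.011,-0.014,0.055,0.14])

```text
time: 7.0
tool_pos: [0.483, -0.3489, 0.0958]
tcp_rot: [-2.383, -2.047, 0.0]
wrist_force: [0.3, 0.1, -0.4]
width: 0.649
grip_force: 0.0
```

Call:
play_rows(steps=[0,0,0,0,0,0,0,0,0,0,0,0,0,0,0,0], jaw=255, grip_force=30)

```text
time: 7.5
tool_pos: [0.484, -0.3497, 0.0973]
tcp_rot: [2.381, 2.044, 0.001]
wrist_force: [2.7, -0.3, 4.0]
width: 0.201
grip_force: 31.9
```

Call:
play_rows(steps=[0,0.003,0,-0.026,0,0.005,0,-0.052,0,0.008,0,-0.078,0.001,0.01,0,-0.104,0.001,0.013,0,-0.13,0.001,0.013,0,-0.13])

```text
time: 8.25
tool_pos: [0.4925, -0.3504, 0.0972]
tcp_rot: [-2.243, -2.193, 0.007]
wrist_force: [-11.4, -0.7, 13.7]
width: 0.195
grip_force: 39.1
```

Run:
```python
from h import *
p=cmdpose(); s=bot.read_state(); print(p,s['wrist_force'],s['torque'],s['width'],s['grip_force'])
v=p[:2]-[.4979,-.2537]; print('handle angle',np.arctan2(-v[1],-v[0])+.0624, np.linalg.norm(v))
```

```text
[ 0.49251995 -0.35036521  0.09718668 -0.02270867] [-11.35365514  -0.72694168  13.69540162] [-0.08656209  1.89945503 -0.76476594] 0.19513310373594958 39.126704069785774
handle angle 1.5775971935867745 0.09681481213633089
```

The handle is against its stop, with 11 N of reaction. I'll release, rise and check.

Call:
play_rows(steps=[0,0,0,0,0,0,0,0,0,0,-0.04,0,0,0,-0.08,0,0,0,-0.12,0,0,0,-0.16,0,0,0,-0.2,0], jaw=90)

```text
time: 9.12
tool_pos: [0.4958, -0.3494, 0.2966]
tcp_rot: [-2.244, -2.197, 0.0]
wrist_force: [0.6, -0.4, -0.2]
width: 0.646
grip_force: 0.0
```

Run:
```python
from h import *
c=shot('wrist','w3'); p=cmdpose(); print(p)
# stand geometry
th=.195; X=np.array([np.cos(th),np.sin(th)]); Y=np.array([-X[1],X[0]])
O=np.array([.6099,.228])-.093*X; k=O+.008*X+.09*Y; print('O',O,'knob',k)
W=[p]+[np.array(w) for w in((.46,-.1,.30,.0),(.46,.15,.3,.15),(*k,.25,th))]
rows(p,interp(W,[5,5,4])+[W[-1]])
```

```text
[ 0.49802074 -0.35110583  0.30370065 -0.02128173]
O [0.51866257 0.20997971] knob [0.50907196 0.29982413]
[0.05, -0.009, 0.001, -0.004, 0.1, -0.017, 0.001, -0.009, 0.15, -0.026, 0.002, -0.013, 0.2, -0.035, 0.003, -0.017, 0.25, -0.043, 0.004, -0.021, 0.3, -0.044, 0.004, -0.051, 0.35, -0.045, 0.004, -0.081, 0.4, -0.047, 0.004, -0.111, 0.45, -0.048, 0.004, -0.141, 0.5, -0.049, 0.004, -0.171]
[0.035, 0.018, 0.013, -0.011, 0.07, 0.035, 0.025, -0.022, 0.106, 0.053, 0.037, -0.034, 0.141, 0.071, 0.05, -0.045, 0.141, 0.071, 0.05, -0.045]
```

View pics/w3.png

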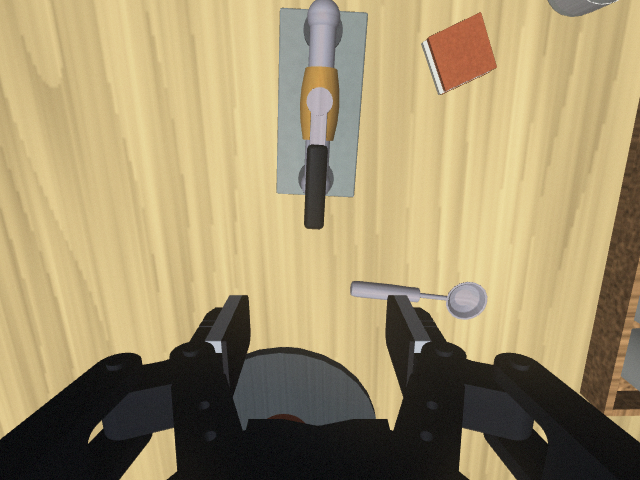

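The wrist view shows the handle, hub (320,101) to tip (314,228), in line with the pipe, (322,20) to (316,178), so the valve is open. On to the catch.

Call:
play_rows(steps=[0.05,-0.009,0.001,-0.004,0.1,-0.017,0.001,-0.009,0.15,-0.026,0.002,-0.013,0.2,-0.035,0.003,-0.017,0.25,-0.043,0.004,-0.021,0.3,-0.044,0.004,-0.051,0.35,-0.045,0.004,-0.081,0.4,-0.047,0.004,-0.111,0.45,-0.048,0.004,-0.141,0.5,-0.049,0.004,-0.171])

```text
time: 10.42
tool_pos: [0.4574, 0.1529, 0.2915]
tcp_rot: [-2.048, -2.382, 0.0]
wrist_force: [0.6, -0.6, 0.4]
width: 0.649
grip_force: 0.0
```

Call:
play_rows(steps=[0.035,0.018,0.013,-0.011,0.07,0.035,0.025,-0.022,0.106,0.053,0.037,-0.034,0.141,0.071,0.05,-0.045,0.141,0.071,0.05,-0.045])

```text
time: 11.05
tool_pos: [0.5063, 0.3029, 0.2393]
tcp_rot: [-1.991, -2.428, 0.005]
wrist_force: [0.2, -0.8, -0.0]
width: 0.65
grip_force: 0.0
```

Run:
```python
from h import *
c=shot('wrist','w4'); print(cmdpose(),proj(c,(.509,.2998,.085)))
```

```text
[0.50631975 0.30167895 0.24016515 0.19614562] [322.02816435 227.49995701]
```

View pics/w4.png

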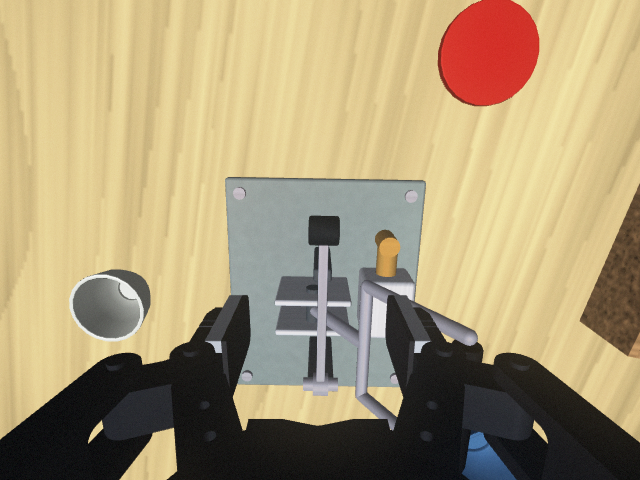

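The knob is at (324,230), within 3 mm of the estimate, with the bar running to its hinge at (320,385). I'll find its height from the scene view.

Run:
```python
from h import *
c=load('scene0'); w=load('w4'); th=.195; X=np.array([np.cos(th),np.sin(th)]); Y=np.array([-X[1],X[0]]); O=np.array([.5187,.21])
K=lambda q:np.r_[O+.008*X+(-.06+.15*np.cos(q))*Y,.085+.15*np.sin(q)]
for q in(0,.1,.2): print(q,K(q).round(4),proj(c,K(q)).round(1),proj(w,K(q)).round(1),proj(w,K(q)+[0,0,.012]).round(1))
im=c['pixels']; x0,y0=375,165; a=im[y0:y0+35,x0:x0+45].max(2); print(a[::2,::2])
```

```text
0 [0.5091 0.2998 0.085 ] [392.5 182.8] [322.2 227.5] [322.3 231.2]
0.1 [0.5093 0.2991 0.1   ] [392.9 178.8] [322.3 233.1] [322.5 237.2]
0.2 [0.5097 0.2969 0.1148] [392.9 175.1] [322.5 241.2] [322.7 245.8]
[[110 113 113 116 120 125 133 129 124 120 113 115 123 121 122 122 129 127
  125 125 121 127 127]
 [119 123 122 126 127 126 121 123 114 109 122 122 117 124 128 125 129 126
  118 124 130 123 125]
 [120 125 130 126 124 120 116 119 122 124 118 119 128 124 130 125 120 125
  123 122 123 123 126]
 [129 128 118 118 114 122 124 123 119 122 122 123 123 124 118 119 128 122
  122 122 126 128 130]
 [120 118 117 117 120 127 117 119 126 126 125 124 114 119 125 123 120 122
  128 131 130 124 126]
 [123 122 123 121 118 120 128 112  46  70 118 119 124 123 120 121 123  93
   60  98 121 128 124]
 [118 127 117 117 122 125 134  37  27  24  39  93 124 120 122 133  81  22
   25  27  57 113 112]
 [119 117 124 126 124 118  68  23  30  30  27  14 113 130 138  45  22  26
   25  19 101 120 126]
 [124 127 121 117 109 118  57  88  64  29  30  17 111  98  29  22  24  17
   22  23 126 124 120]
 [123 120 108 109 123 
[... 151 characters left out ...]
125 124 122 118 117]
 [ 84  84  92 104 103  67  34 110 126 117  40  22  26  23  18  13 102 124
  126 121 122 123 120]
 [ 82  79  95 103  55  46 121 132  85  22  25  23  20  19  46 122 121 121
  120 121 124 114 113]
 [ 76  95 109  45  49  81 125  62  22  24  28  24  16  39 128 123 118 123
  123 118 112 111 119]
 [103 100  45  44  47  70  45  25  25  25  18  17 105 125 123 121 119 118
  114 110 113 117 120]
 [ 71  38  31  25  44 104  39  22  25  21   9 105 123 124 128 120 117 112
  112 115 119 120 121]
 [ 39  77  40  96  98  70  96  37  21  34  88 126 122 122 114 115 112 121
  122 123 121 116 111]
 [ 77  81 102  85  62  44  39  53  67  76  83  83  87 114 111 119 120 120
  122 115 110 114 111]]
```

Run:
```python
from h import *
th=.195; X=np.array([np.cos(th),np.sin(th)]); Y=np.array([-X[1],X[0]]); O=np.array([.5187,.21])+.002*X
K=lambda q:np.r_[O+.008*X+(-.06+.15*np.cos(q))*Y,.085+.15*np.sin(q)-.003,th]
p=cmdpose(); s=K(.05)
rows(p,interp([p,s],[5])+[s,s])
q=np.linspace(.05,2.16,21)[1:]; rows(s,[K(a) for a in q]); print(K(2.16),K(2.1))
```

```text
[-0.001, 0.001, 0.03, 0.0, -0.001, 0.002, 0.06, 0.0, -0.002, 0.003, 0.09, 0.001, -0.002, 0.004, 0.121, 0.001, -0.003, 0.004, 0.151, 0.001, -0.003, 0.004, 0.151, 0.001, -0.003, 0.004, 0.151, 0.001]
[-0.002, -0.0, -0.016, 0.0, -0.005, 0.0, -0.031, 0.0, -0.01, -0.0, -0.046, 0.0, -0.016, 0.0, -0.061, 0.0, -0.024, 0.0, -0.074, 0.0, -0.033, -0.0, -0.087, 0.0, -0.044, 0.0, -0.099, 0.0, -0.056, -0.0, -0.109, 0.0, -0.069, -0.0, -0.119, 0.0, -0.082, -0.0, -0.127, 0.0]
[-0.014, 0.0, -0.006, 0.0, -0.03, 0.0, -0.011, 0.0, -0.045, -0.0, -0.014, 0.0, -0.061, 0.0, -0.016, 0.0, -0.077, -0.0, -0.016, 0.0, -0.092, 0.0, -0.014, 0.0, -0.108, 0.0, -0.01, 0.0, -0.123, 0.0, -0.005, 0.0, -0.137, 0.0, 0.001, 0.0, -0.151, -0.0, 0.009, 0.0]
[0.55628785 0.0712997  0.20670752 0.195     ] [0.55480981 0.07878309 0.2114814  0.195     ]
```

Call:
play_rows(steps=[-0.001,0.001,0.03,0.0,-0.001,0.002,0.06,0.0,-0.002,0.003,0.09,0.001,-0.002,0.004,0.121,0.001,-0.003,0.004,0.151,0.001,-0.003,0.004,0.151,0.001,-0.003,0.004,0.151,0.001], jaw=115)

```text
time: 11.98
tool_pos: [0.5124, 0.2987, 0.0924]
tcp_rot: [1.997, 2.424, 0.002]
wrist_force: [0.1, 0.3, 0.1]
width: 0.549
grip_force: 0.0
```

Call:
play_rows(steps=[0,0,0,0,0,0,0,0,0,0,0,0,0,0,0,0], jaw=255, grip_force=35)

```text
time: 12.48
tool_pos: [0.5114, 0.2993, 0.0914]
tcp_rot: [-1.997, -2.425, -0.001]
wrist_force: [-2.8, 1.1, 1.9]
width: 0.264
grip_force: 37.2
```

Call:
play_rows(steps=[-0.002,0,-0.016,0,-0.005,0,-0.031,0,-0.01,0,-0.046,0,-0.016,0,-0.061,0,-0.024,0,-0.074,0,-0.033,0,-0.087,0,-0.044,0,-0.099,0,-0.056,0,-0.109,0,-0.069,0,-0.119,0,-0.082,0,-0.127,0])

```text
time: 13.72
tool_pos: [0.5264, 0.2174, 0.2178]
tcp_rot: [-1.996, -2.424, 0.003]
wrist_force: [-2.7, -4.5, -12.0]
width: 0.258
grip_force: 34.8
```

Call:
play_rows(steps=[-0.014,0,-0.006,0,-0.03,0,-0.011,0,-0.045,0,-0.014,0,-0.061,0,-0.016,0,-0.077,0,-0.016,0,-0.092,0,-0.014,0,-0.108,0,-0.01,0,-0.123,0,-0.005,0,-0.137,0,0.001,0,-0.151,0,0.009,0])

```text
time: 14.98
tool_pos: [0.5544, 0.0685, 0.2126]
tcp_rot: [-1.995, -2.425, 0.006]
wrist_force: [-16.1, -6.6, 10.9]
width: 0.249
grip_force: 33.8
```

Call:
play_rows(steps=[0,0,0,0,0,0,0,0])

```text
time: 15.22
tool_pos: [0.5545, 0.0677, 0.2122]
tcp_rot: [-1.997, -2.425, 0.008]
wrist_force: [-14.8, -9.2, 9.0]
width: 0.251
grip_force: 33.9
```

Call:
play_rows(steps=[-0.003,0,0.003,0,-0.006,0,0.006,0,-0.006,0,0.006,0])

```text
time: 15.6
tool_pos: [0.5558, 0.061, 0.2072]
tcp_rot: [1.996, 2.425, -0.009]
wrist_force: [-17.0, -11.7, 12.9]
width: 0.249
grip_force: 37.1
```

Run:
```python
from h import *
print(cmdpose()); d=shot('scene','s5'); t=shot('top','t5'); 
o=np.zeros((480,800,3),np.uint8); o[:,:480]=cv2.resize(d['pixels'][140:280,290:430],(480,480),interpolation=2); o[:320,480:]=cv2.resize(t['pixels'][205:305,185:285],(320,320),interpolation=2); cv2.imwrite('pics/c5.png',o)
```

```text
[0.5558007  0.06101945 0.2072008  0.19346085]
```

View pics/c5.png

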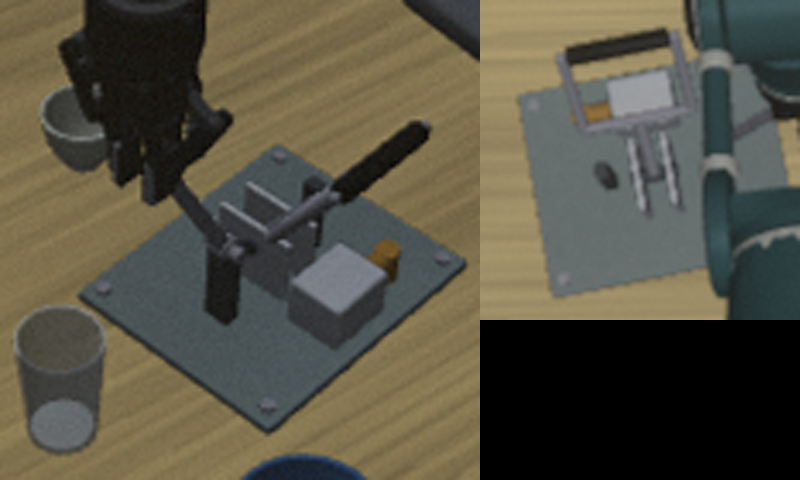

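Call:
play_rows(steps=[-0.004,0,0.004,0,-0.008,0,0.008,0,-0.008,0,0.008,0])

```text
time: 16.08
tool_pos: [0.562, 0.0565, 0.1985]
tcp_rot: [1.995, 2.42, 0.01]
wrist_force: [-0.1, 0.4, 0.6]
width: -0.003
grip_force: 0.0
```

Call:
play_rows(steps=[0,0,0,0,0,0,0,0,0,0,-0.03,0,0,0,-0.06,0,0,0,-0.09,0,0,0,-0.09,0], jaw=90)

```text
time: 16.82
tool_pos: [0.5611, 0.0569, 0.2883]
tcp_rot: [1.994, 2.422, 0.007]
wrist_force: [-0.3, 0.3, 1.1]
width: 0.647
grip_force: 0.0
```

Run:
```python
from h import *
print(cmdpose()); d=shot('scene','s6'); t=shot('wrist','w6'); 
th=.195; X=np.array([np.cos(th),np.sin(th)]); Y=np.array([-X[1],X[0]]); O=np.array([.5187,.21])+.001*X
for q in(1.9,2.,2.1,2.2):
    k=np.r_[O+.008*X+(-.06+.15*np.cos(q))*Y,.085+.15*np.sin(q)]; print(q,k,proj(d,k),proj(t,k))
o=np.zeros((480,800,3),np.uint8); o[:,:480]=cv2.resize(d['pixels'][140:280,290:430],(480,480),interpolation=2); o[:240,480:]=cv2.resize(t['pixels'],(320,240)); cv2.imwrite('pics/c6.png',o)
```

```text
[0.56113224 0.05692211 0.28827843 0.19341303]
1.9 [0.54855183 0.10530667 0.22694501] [345.04970757 180.46446518] [315.71015167 173.72957221]
2.0 [0.55125072 0.09164206 0.22139461] [340.97584559 185.2144433 ] [315.80414731 197.88414035]
2.1 [0.55382876 0.07858932 0.2144814 ] [337.05623162 190.27597071] [315.8878361  218.45588971]
2.2 [0.55626019 0.06627889 0.20627446] [333.34239727 195.58394475] [315.96064732 235.44410814]
```

View pics/c6.png

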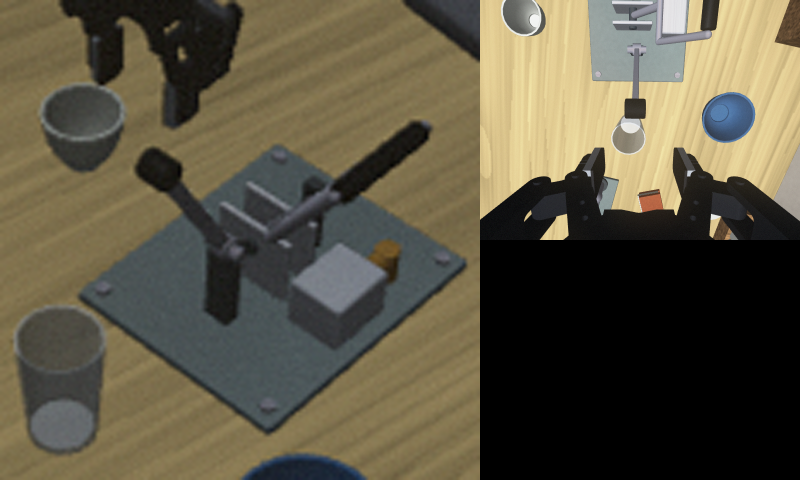

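The knob is at scene (336,189) and wrist (310,216). Both match catch = 2.1, its far stop. Now over the pull bar.

Run:
```python
from h import *
p=cmdpose(); b=np.array([.6105,.228,.28,.195]); rows(p,interp([p,b],[5])+[b,b])
```

```text
[0.032, 0.017, 0.001, -0.0, 0.063, 0.033, 0.002, -0.001, 0.095, 0.05, 0.003, -0.001, 0.127, 0.067, 0.004, -0.001, 0.158, 0.083, 0.005, -0.002, 0.158, 0.083, 0.005, -0.002, 0.158, 0.083, 0.005, -0.002]
```

Call:
play_rows(steps=[0.032,0.017,0.001,0,0.063,0.033,0.002,-0.001,0.095,0.05,0.003,-0.001,0.127,0.067,0.004,-0.001,0.158,0.083,0.005,-0.002,0.158,0.083,0.005,-0.002,0.158,0.083,0.005,-0.002])

```text
time: 17.8
tool_pos: [0.6093, 0.227, 0.2781]
tcp_rot: [-1.993, -2.427, 0.005]
wrist_force: [-0.6, -0.2, -0.1]
width: 0.647
grip_force: 0.0
```

Run:
```python
from h import *
c=shot('wrist','w7'); p=cmdpose(); print(p,proj(c,(.61,.228,.186)))
g=c['pixels'].max(2).copy(); g[290:]=255
n,l,s,ce=cv2.connectedComponentsWithStats(((g<50)*255).astype(np.uint8))
for i in range(1,n):
    if s[i,4]>300: print(s[i],ce[i],ray(c,*ce[i],.19))
```

```text
[0.60950423 0.22667109 0.27866725 0.19478455] [320.9154933  244.00833297]
```

View pics/w7.png

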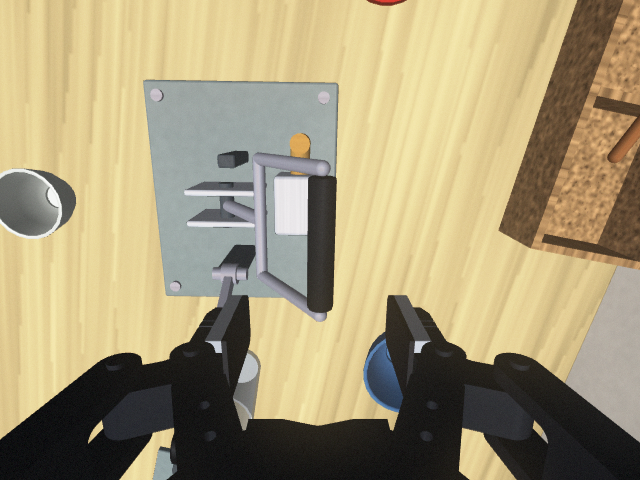

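The wrist view shows the bar centred at (320,243), right on the estimate. I'll descend, grip and pull.

Run:
```python
from h import *
th=.195; X=np.array([np.cos(th),np.sin(th)]); O=np.array([.6103,.2275])-.093*X
B=lambda a:np.r_[O+.165*np.sin(a)*X,.05+.165*np.cos(a)-.004,th]
p=cmdpose(); s=B(-.6); rows(p,interp([p,s],[4])+[s,s])
rows(s,[B(a) for a in np.linspace(-.6,.34,17)[1:]]); print(B(.3))
```

```text
[0.0, -0.046, 0.024, -0.0, 0.0, -0.093, 0.048, -0.0, 0.0, -0.139, 0.072, -0.0, 0.001, -0.185, 0.096, -0.0, 0.001, -0.185, 0.096, -0.0, 0.001, -0.185, 0.096, -0.0]
[-0.0, 0.008, -0.005, 0.0, 0.0, 0.017, -0.01, 0.0, 0.0, 0.025, -0.014, 0.0, 0.0, 0.034, -0.018, 0.0, 0.0, 0.043, -0.021, 0.0, -0.0, 0.053, -0.024, 0.0, -0.0, 0.062, -0.026, 0.0, 0.0, 0.072, -0.027, 0.0, 0.0, 0.081, -0.028, 0.0, -0.0, 0.091, -0.029, 0.0]
[0.0, 0.01, 0.0, 0.0, 0.0, 0.019, 0.001, 0.0, -0.0, 0.029, 0.002, 0.0, 0.0, 0.038, 0.004, 0.0, 0.0, 0.048, 0.006, 0.0, -0.0, 0.057, 0.009, 0.0]
[0.56689927 0.21892793 0.20363052 0.195     ]
```

Run:
```python
from h import *
th=.195; X=np.array([np.cos(th),np.sin(th)]); O=np.array([.6103,.2275])-.093*X
B=lambda a:np.r_[O-.165*np.sin(a)*X,.05+.165*np.cos(a)-.004,th]
p=cmdpose(); s=B(-.6); rows(p,interp([p,s],[4])+[s,s])
rows(s,[B(a) for a in np.linspace(-.6,.34,17)[1:]]); print(B(.3))
```

```text
[0.0, 0.0, 0.024, -0.0, 0.0, 0.001, 0.048, -0.0, 0.0, 0.001, 0.072, -0.0, 0.001, 0.001, 0.096, -0.0, 0.001, 0.001, 0.096, -0.0, 0.001, 0.001, 0.096, -0.0]
[0.0, -0.008, -0.005, 0.0, -0.0, -0.017, -0.01, 0.0, -0.0, -0.025, -0.014, 0.0, -0.0, -0.034, -0.018, 0.0, -0.0, -0.043, -0.021, 0.0, 0.0, -0.053, -0.024, 0.0, 0.0, -0.062, -0.026, 0.0, -0.0, -0.072, -0.027, 0.0, -0.0, -0.081, -0.028, 0.0, 0.0, -0.091, -0.029, 0.0]
[-0.0, -0.01, 0.0, 0.0, -0.0, -0.019, 0.001, 0.0, 0.0, -0.029, 0.002, 0.0, -0.0, -0.038, 0.004, 0.0, -0.0, -0.048, 0.006, 0.0, 0.0, -0.057, 0.009, 0.0]
[0.47122586 0.20003149 0.20363052 0.195     ]
```

Call:
play_rows(steps=[0,0,0.024,0,0,0.001,0.048,0,0,0.001,0.072,0,0.001,0.001,0.096,0,0.001,0.001,0.096,0,0.001,0.001,0.096,0])

```text
time: 18.6
tool_pos: [0.6114, 0.2281, 0.185]
tcp_rot: [1.995, 2.426, 0.001]
wrist_force: [0.3, -0.4, 0.4]
width: 0.645
grip_force: 0.0
```

Call:
play_rows(steps=[0,0,0,0,0,0,0,0,0,0,0,0,0,0,0,0,0,0,0,0], jaw=255, grip_force=60)

```text
time: 19.23
tool_pos: [0.6112, 0.2287, 0.1854]
tcp_rot: [1.994, 2.427, 0.001]
wrist_force: [-3.4, -1.1, 5.0]
width: 0.162
grip_force: 57.0
```

The width is narrower than the bar's 18 mm, so the grip is above its middle. I'll regrip 8 mm deeper.

Call:
play_rows(steps=[0,0,0,0,0,0,0,0,0,0,0.004,0,0,0,0.008,0,0,0,0.008,0], jaw=90)

```text
time: 19.85
tool_pos: [0.6105, 0.2285, 0.175]
tcp_rot: [-1.994, -2.427, 0.002]
wrist_force: [0.2, 0.8, -0.1]
width: 0.643
grip_force: 0.0
```

Call:
play_rows(steps=[0,0,0,0,0,0,0,0,0,0,0,0,0,0,0,0,0,0,0,0], jaw=255, grip_force=60)

```text
time: 20.48
tool_pos: [0.611, 0.2287, 0.1764]
tcp_rot: [1.995, 2.427, 0.0]
wrist_force: [-1.6, 0.2, 2.8]
width: 0.188
grip_force: 59.4
```

Call:
play_rows(steps=[0,-0.008,-0.005,0,0,-0.017,-0.01,0,0,-0.025,-0.014,0,0,-0.034,-0.018,0,0,-0.043,-0.021,0,0,-0.053,-0.024,0,0,-0.062,-0.026,0,0,-0.072,-0.027,0,0,-0.081,-0.028,0,0,-0.091,-0.029,0])

```text
time: 21.72
tool_pos: [0.5277, 0.2135, 0.2096]
tcp_rot: [1.989, 2.42, 0.024]
wrist_force: [9.6, 4.4, 2.1]
width: 0.188
grip_force: 58.5
```

Call:
play_rows(steps=[0,-0.01,0,0,0,-0.019,0.001,0,0,-0.029,0.002,0,0,-0.038,0.004,0,0,-0.048,0.006,0,0,-0.055,0.008,0,0,-0.055,0.008,0])

```text
time: 22.6
tool_pos: [0.475, 0.2039, 0.2062]
tcp_rot: [1.988, 2.42, 0.031]
wrist_force: [3.0, 3.6, 23.3]
width: 0.179
grip_force: 58.7
```

Run:
```python
from h import *
p=cmdpose(); s=bot.read_state(); print(p,s['wrist_force'],s['width'],s['grip_force'])
th=.195; X=np.array([np.cos(th),np.sin(th)]); Y=np.array([-X[1],X[0]]); O=np.array([.6103,.2275])-.093*X
v=p[:2]-O; print('x,y in stand',v@X,v@Y,'force along x',s['wrist_force'][:2]@X)
```

```text
[0.47499329 0.20385003 0.2062107  0.19524937] [ 2.97366705  3.63256643 23.26247545] 0.17929168583718458 58.72797757387161
x,y in stand -0.04432490860978501 0.00301616672004189 force along x 3.6211789380762913
```

Resolved along the lever, the force is about 10 N tangential and 21 N radial because the tool is commanded low. I'll ease the radial part and push further along the arc.

Call:
play_rows(steps=[0,-0.004,-0.002,0,0,-0.008,-0.004,0,0,-0.008,-0.004,0,0,-0.008,-0.004,0,0,-0.008,-0.004,0])

```text
time: 23.22
tool_pos: [0.4701, 0.2029, 0.2056]
tcp_rot: [1.986, 2.417, 0.036]
wrist_force: [22.5, 10.0, -4.4]
width: 0.171
grip_force: 59.6
```

Run:
```python
from h import *
p=cmdpose(); s=bot.read_state(); f=s['wrist_force']
th=.195; X=np.array([np.cos(th),np.sin(th)]); Y=np.array([-X[1],X[0]]); O=np.array([.6103,.2275])-.093*X
v=p[:2]-O; fx=f[:2]@X; print(p,f,s['width'],s['grip_force'],'x,y',v@X,v@Y,'tan',fx*.955+f[2]*.295,'rad',-fx*.295+f[2]*.955)
d=shot('scene','s8')
for a in (.2,.25,.3): print(a,[proj(d,np.r_[O-.165*np.sin(a)*X+e*Y,.05+.165*np.cos(a)]).round(1) for e in(-.05,.05)])
cv2.imwrite('pics/c8.png',cv2.resize(d['pixels'][120:270,290:440],(600,600),interpolation=2))
```

```text
[0.47008264 0.20291765 0.20561286 0.19507755] [22.54264224  9.96563719 -4.40789557] 0.1706793509143005 59.57632273435593 x,y -0.04932315230358434 0.003052971850125492 tan 21.663995812062076 rad -11.303232291608023
0.2 [array([348. , 165.4]), array([374.4, 146.2])]
0.25 [array([345.5, 164.5]), array([371.9, 145.4])]
0.3 [array([343. , 163.7]), array([369.4, 144.7])]
```

View pics/c8.png

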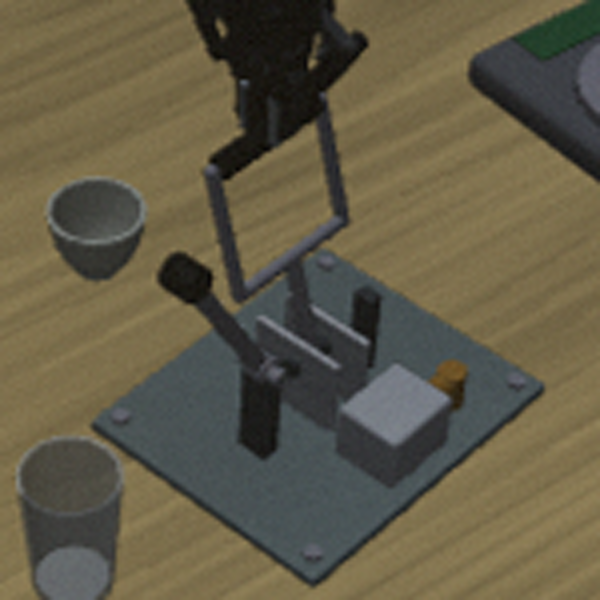

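The bar's end is at scene (343,162), matching the stop at lean 0.3, and the tangential force of 22 N is well over the spring's 9 N. I'll ease the upward pull and check that the grip isn't creeping.

Call:
play_rows(steps=[0,0.001,0.003,0,0,0.001,0.004,0,0,0.001,0.004,0])

```text
time: 23.65
tool_pos: [0.4705, 0.203, 0.2054]
tcp_rot: [1.987, 2.418, 0.035]
wrist_force: [11.4, 6.1, 15.3]
width: 0.174
grip_force: 63.4
```

Call:
play_rows(steps=[0,0,0,0,0,0,0,0,0,0,0,0,0,0,0,0,0,0,0,0,0,0,0,0,0,0,0,0,0,0,0,0])

```text
time: 24.65
tool_pos: [0.4705, 0.2031, 0.2054]
tcp_rot: [1.986, 2.418, 0.036]
wrist_force: [12.3, 6.1, 15.3]
width: 0.173
grip_force: 63.4
```

The grip is steady over a full second, with about 17 N along the arc, so the lever is held on its stop.

```bash
python3 -c "
from workcell import bot
print(bot.finish_job())"
```

```text
the job is handed in; nothing more can be done
None
```

The job is handed in at about 25 s: the valve is open in line with the pipe, the catch is flipped to its far stop, and the gripper is still holding the lever at its front stop.

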